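Close the turntable drive box and hold its bearing flange over the screw holes

TASK

Lower the hinged lid of the turntable's drive box until it is fully shut, without slamming it. Then pick up the steel bearing flange and hold it level over the shut lid, hovering about 15 mm above it without touching, turned and placed so that each of the four threaded holes in the lid shows whole through a hole of the flange (either way round is fine). Finish while still holding the flange steady there: do not put it down or let go, and leave the other things on the table alone.

Things in the scene. Friction and masses are not known exactly. Their poses are not given: they have to be found in the camera images.
- drive_box: Grey painted steel drive box of a modelling turntable, fixed to the table, under its hinged lid; 200 (x) x 240 (y) x 85 mm high without the lid. Origin: centre of its underside, on the table. The hinge runs along its +x rim, away from the robot. Left or right of the robot's centre line, the flange on the other side; turned up to 0.25 rad.
- lid (a joint): Angle of the grey lid, rad: 0 = shut, grows as its near edge rises; starts at 0.6 to 1.1. Lid: 215 mm from hinge line to near edge, 240 wide, 10 thick, 0.3 kg; shut, its top is 95 mm above the table and its near edge overhangs the box by 15 mm as a finger lip. The stiff hinge (0.5 N m friction) keeps the lid where it is left; 1 to 6 N down near its near edge moves it.
- lid_hinge (a point): On the hinge line, middle of the box's width, at the underside of the lid, 85 mm above the table. Axes of the lid: x from its near edge towards the hinge, y along the hinge line (the axis of the joint, which points left of the robot), z out of the lid's outer face.
- lid_edge (a point): Middle of the lid's near (free) edge, on its outer face; 215 mm from the hinge line. Moves with the lid.
- lid_center (a point): Centre of the pattern of four threaded holes, on the outer face of the lid (a dark round shaft opening is drawn there), 100 mm from the hinge line. Moves with the lid; axes as the lid's.
- thread0 (a point): Threaded hole (dark, 8 mm, in a flush brass bushing of 13 mm) on the outer face of the lid, at (-38, -62) mm from lid_center along the lid's x and y. Moves with the lid.
- thread1 (a point): Threaded hole (dark, 8 mm, in a flush brass bushing of 13 mm) on the outer face of the lid, at (-38, 62) mm from lid_center along the lid's x and y. Moves with the lid.
- thread2 (a point): Threaded hole (dark, 8 mm, in a flush brass bushing of 13 mm) on the outer face of the lid, at (38, -62) mm from lid_center along the lid's x and y. Moves with the lid.
- thread3 (a point): Threaded hole (dark, 8 mm, in a flush brass bushing of 13 mm) on the outer face of the lid, at (38, 62) mm from lid_center along the lid's x and y. Moves with the lid.
- flange: Loose bare steel bearing flange, 0.4 to 0.6 kg, flat on the table beside the box: plate 110 (x) x 160 (y) x 6 mm with four 20 mm through holes; a square solid hub, 30 x 30 mm, sides along the plate's, stands 45 mm above the plate's middle (top 51 mm above the table). Origin: centre of the plate's underside; z up. Turned up to 0.6 rad. Its holes match the threads, also turned by half a turn.
- flange_hole0 (a point): Centre of a 20 mm hole of the flange, on the plate's underside, at (-38, -62) mm from its origin along its x and y.
- flange_hole1 (a point): Centre of a 20 mm hole of the flange, on the plate's underside, at (-38, 62) mm from its origin along its x and y.
- flange_hole2 (a point): Centre of a 20 mm hole of the flange, on the plate's underside, at (38, -62) mm from its origin along its x and y.
- flange_hole3 (a point): Centre of a 20 mm hole of the flange, on the plate's underside, at (38, 62) mm from its origin along its x and y.
- screw_dish: Bystander: white ceramic dish with screws, 84 mm across, 30 mm high, near the centre line, between box and flange. Origin: centre of its underside. To be left alone.
- jar: Bystander: closed jar, 68 mm across, 85 mm high, beyond the work. Origin: centre of its underside. To be left alone.
- clay_cat: Bystander: small terracotta cat figure, about 70 mm across, 100 mm high, beyond the work. Origin: centre of its underside. To be left alone.
- brush: Bystander: brush lying on the table beyond the work. To be left alone.

How it is judged (in metres and radians):
On the way, in this order (a step that is already met when the one before it is completed fails the run):
1. the lid is fully shut (value of joint lid below 0.03 rad), for 0.3 s.
2. the flange is picked up, clear of the table, in the fingers (height (world z) of flange above 0.03 m and contact force between flange and the fingers above 1 N), for 0.2 s.
At the end, for the whole second after the job is handed in: Lid shut (within 0.03 rad). Flange held in the fingers, touching neither lid nor box, its underside 6 to 30 mm above the lid, level within 0.08 rad, still (under 20 mm/s), each of its four holes within 6 mm (from above) of its own threaded hole, either way round (value of joint lid below 0.03 rad and contact force between flange and the fingers above 1 N and contact force between flange and drive_box below 0.2 N and z of flange in the frame of lid_center between 0.006 and 0.03 m and angle between flange's own z axis and vertical below 0.08 rad and linear speed of flange below 0.02 m/s and ((horizontal distance between flange_hole0 and thread0 below 0.006 m and horizontal distance between flange_hole1 and thread1 below 0.006 m and horizontal distance between flange_hole2 and thread2 below 0.006 m and horizontal distance between flange_hole3 and thread3 below 0.006 m) or (horizontal distance between flange_hole0 and thread3 below 0.006 m and horizontal distance between flange_hole1 and thread2 below 0.006 m and horizontal distance between flange_hole2 and thread1 below 0.006 m and horizontal distance between flange_hole3 and thread0 below 0.006 m))); the arm keeps its last pose, push and grip.
It fails at once if the lid is slammed (closes faster than 3 rad/s) (velocity of joint lid below -3 rad/s).
It fails at once if the dish of screws is disturbed (moved more than 30 mm) (distance of screw_dish from where it was at the start of the episode above 0.03 m).
It fails at once if the jar is disturbed (moved more than 30 mm) (distance of jar from where it was at the start of the episode above 0.03 m).
It fails at once if the clay cat is disturbed (moved more than 30 mm) (distance of clay_cat from where it was at the start of the episode above 0.03 m).
It fails at once if the brush is disturbed (moved more than 30 mm) (distance of brush from where it was at the start of the episode above 0.03 m).
It also fails if it takes over 59 s, if anything falls off the work surface, if the arm or the gripper's body presses on something with over 40 N, if the wrist force passes 120 N, or if a joint passes its speed limit or range.

ROBOT

A 6-joint arm with a two-finger parallel gripper is mounted at the origin on the work surface. World frame = base frame: x ahead of the robot, y to its left, z up, the work surface at z = 0. Lengths are in mm, angles in degrees, forces in N, time in s.
With the tool pointing down it reaches from about 325 to 925 mm from the base axis. Payload 3.1 kg.
Tool frame: the origin (TCP) lies at the very end of the fingers, on their centre line; the grasp point (between the pads) lies grasp_offset behind it (grasp_offset is the distance from the TCP to the grasp point, in mm); z points along the fingers, y is the line along which they close (so a half turn about z gives the same grasp; the last joint's range is limited). The gripper opens to 85 mm and grips with 20 to 120 N. Pads are 22 mm wide; open, the fingers measure 114 mm over their backs; the gripper's body (76 mm by 85 mm) begins 54 mm behind the grasp point. The pads swing forward as they close: fully open they stand 13 mm farther back than shut.
Start: joints at [66.108, 12.427, 92.441, -0, 75.132, -6.429], TCP at [187.545, 596.21, 231.3] pointing down, gripper open.
Joint ranges: [-157.48, 157.48], [-44.54, 120.13], [17.64, 146.25], [-64.5, 244.5], [7.68, 150.69], [-147.95, 147.95]. Speed limits (degrees/s): [159.86, 159.86, 180, 180, 180, 180].

INTERFACE

Orientations are given as [roll, pitch, yaw] about the fixed x, y, z axes, in that order (R = Rz(yaw) Ry(pitch) Rx(roll)).
In Python, from station import * gives the robot as it stands. Calls block until the motion is done:
- goto(position, orientation): joint-space move of the TCP to a pose.
- move_l(position, attitude=None, speed=150): straight line of the TCP; attitude=None keeps the orientation; speed is the mean speed in mm/s.
- move_j(angles): joint-space move.
- grip(opening, squeeze=None): finger opening in mm; squeeze is the grip in N (None keeps the last); returns when the fingers have stopped.
- wait(seconds).
- solve_ik(position, orientation): joint angles nearest the present ones, or None.
- get_obs(): the state.
- get_image(name): name is "side" or "top" or "wrist"; returns the picture (384x512x3 uint8, red, green, blue); there is no depth.
- get_calibration(name): a dict with "fx", "fy", "cx", "cy" (pixels), "R" (3x3) and "t" (3): a world point X has camera coordinates R X + t; the wrist camera has in their place "mount" (4x4, takes a point from camera to tool coordinates, whose origin is the TCP and whose axes are the flange's). Camera axes: x right, y down, z forward; pixel columns grow to the right and rows downward; lengths in mm; the calibration is good to about 2 mm. A picture is of the moment at which its call begins: read the wrist's pose just before it. get_calibration takes no time and is no camera call.
A pose or a line that the arm cannot do raises Unreachable and nothing moves.
- sign_off(): hands the job in; it is judged then, once.
Trained networks look in the newest picture that a camera, given by its name, has taken for a name from the list of things; names that differ only in an ending like _2 or _b are one class to them, and where a whole thing is asked for, a point or a joint stands for the part that bears it (a point fixed in the world has none). Each returns a list of dicts, best first, with "score" (0 to 1); they miss things now and then, are a little off and sometimes report something else, mostly with a low value. They report only what shows in the picture. A call takes as long as a camera call.
- spot_in(name, camera): "extent" ([centre column, centre row, width, height] in pixels, round what is visible of it).
- regions_of(name, camera): "region" (384x512 bool, what is visible of it) and "extent" ([centre column, centre row, width, height] in pixels, round what is visible of it).
The state is a dict: "t": time; "joint_pos": joint angles; "qvel": joint speeds; "effort": joint torques, N m; "tcp_pos": TCP position; "ee_rot": TCP orientation; "wrist_force": force on the tool from outside, world axes, zero at the start; "moment": the same for the moment, N m; "grip_width": finger opening in mm; "grip_force": force on a finger pad.
Only numpy, scipy, OpenCV 4.12 (cv2) and the standard library are available. Lean on these libraries where they do the work, as an engineer would, in place of code of your own. Each camera call takes 0.05 s, during which the arm holds its last target. There are 200 camera calls.

## Working session

There is one attempt and no reset: what is moved stays moved. The work goes in short steps, each a Python script; the robot and the scene stay as the last script left them, time stands still between calls to the robot, and variables do not carry over. Pictures are saved under pics/ and viewed, at most 10 in all, crops included, and the job is handed in when it is done.

```bash
mkdir -p pics; ls; python3 - <<'E'
from station import *
import cv2,numpy as np
o=get_obs();print(o)
for n in("side","top","wrist"):
    im=get_image(n);cv2.imwrite(f"pics/a_{n}.png",im[:,:,::-1]);c=get_calibration(n);print(n,c)
    for k in("drive_box","lid_edge","lid_center","thread0","flange","flange_hole0","screw_dish","jar","clay_cat"):
        print(k,[(round(d["score"],2),[int(v) for v in d["extent"]]) for d in spot_in(k,n)][:4])
a=[cv2.imread(f"pics/a_{n}.png") for n in("side","top")]
cv2.imwrite("pics/a.png",cv2.resize(np.vstack(a),(800,1200))[:, :]) 
E
```

```text
pics
{'t': 0.0, 'joint_pos': array([ 6.61084023e+01,  1.24784473e+01,  9.25294556e+01,  8.46509884e-05,
        7.51318355e+01, -6.42992243e+00]), 'qvel': array([-0.08455204,  0.12913492, -0.02483149,  0.05618127,  0.03905395,
       -0.02964676]), 'effort': array([-1.30035269e-04, -3.96829891e+01, -3.03861022e+01, -2.29974949e-04,
        9.46558110e-03, -4.11393543e-06]), 'tcp_pos': array([187.19931842, 595.44395244, 229.94107707]), 'ee_rot': array([-1.79861150e+02, -1.57302404e-02,  1.62538284e+02]), 'wrist_force': array([-0.07478035, -0.30226919, -0.03434678]), 'moment': array([ 0.03786331, -0.00902086,  0.05164071]), 'grip_force': 0.0, 'grip_width': 85.550474271555}
side {'fx': 367.7505312088474, 'fy': 367.7505312088474, 'cx': 259.97115059573576, 'cy': 191.95550649084203, 'R': array([[ 0.74095292, -0.67151833,  0.00720454],
       [-0.44770474, -0.50193655, -0.74001362],
       [ 0.50054893,  0.54508975, -0.67255329]]), 't': array([-427.41930963,  317.85173687,  541.48192308])}
drive_box [(0.88, [202, 146, 135, 167]), (0.62, [212, 109, 115, 95])]
lid_edge [(0.71, [212, 106, 117,
[... 1014 characters left out ...]
2]), (0.24, [337, 216, 65, 57])]
jar [(0.97, [254, 135, 20, 31]), (0.3, [336, 218, 61, 59])]
clay_cat [(0.68, [317, 141, 23, 25])]
wrist {'fx': 336.78458023235873, 'fy': 336.78458023235873, 'cx': 255.21104151460958, 'cy': 187.2621454125309, 'mount': array([[-1.10618527e-03, -9.57952857e-01, -2.86923509e-01,
         7.28637217e+01],
       [ 9.99999269e-01, -9.19747603e-04, -7.84563164e-04,
         5.51792200e-01],
       [ 4.87677315e-04, -2.86924167e-01,  9.57953175e-01,
        -1.42206217e+02],
       [ 0.00000000e+00,  0.00000000e+00,  0.00000000e+00,
         1.00000000e+00]])}
drive_box []
lid_edge []
lid_center []
thread0 []
flange []
flange_hole0 []
screw_dish []
jar []
clay_cat []
```

```bash
cd pics; python3 -c "
import cv2
for n in('side','top'): cv2.imwrite(f'b_{n}.png',cv2.resize(cv2.imread(f'a_{n}.png'),(800,600),interpolation=cv2.INTER_CUBIC))"
```

```text
(no output)
```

View pics/b_side.png

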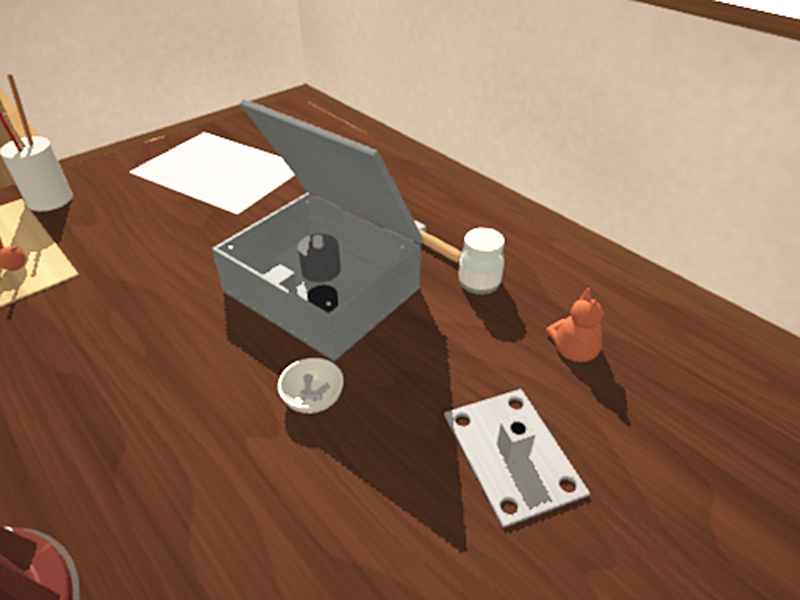

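View pics/b_top.png

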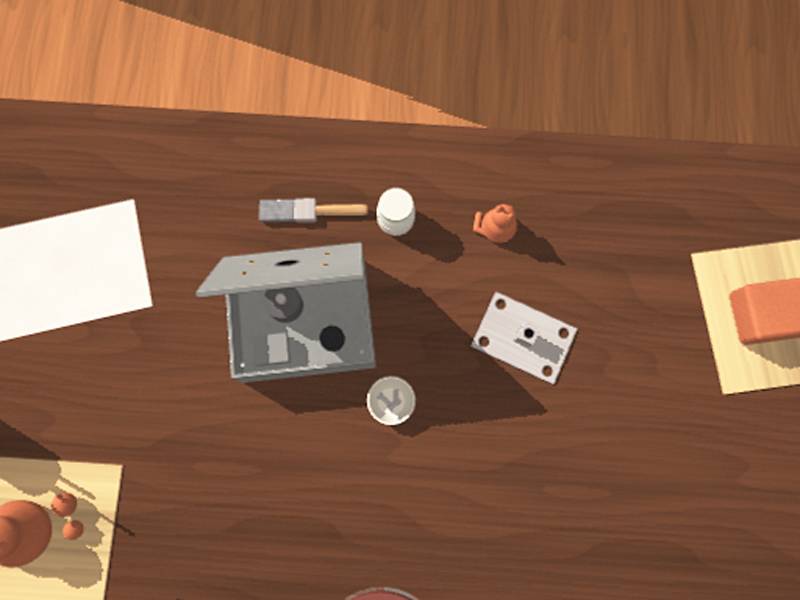

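```bash
cat > h.py <<'E'
from station import *
import numpy as np, cv2
from scipy.optimize import least_squares
from scipy.spatial.transform import Rotation as Rot
def cam(n, obs=None):
    c=get_calibration(n); K=np.array([[c["fx"],0,c["cx"]],[0,c["fy"],c["cy"]],[0,0,1]])
    if n=="wrist":
        T=np.eye(4);T[:3,:3]=Rot.from_euler("xyz",obs["ee_rot"],degrees=True).as_matrix();T[:3,3]=obs["tcp_pos"]
        W=np.linalg.inv(T@c["mount"]); return K,W[:3,:3],W[:3,3]
    return K,c["R"],c["t"]
def proj(C,X):
    p=(np.atleast_2d(X)@C[1].T+C[2])@C[0].T; return p[:,:2]/p[:,2:]
def pl(p,X):  # planar pose x,y,yaw
    X=np.atleast_2d(X).astype(float).copy();c,s=np.cos(p[2]),np.sin(p[2])
    return np.c_[p[0]+c*X[:,0]-s*X[:,1],p[1]+s*X[:,0]+c*X[:,1],X[:,2]]
def lidpt(th,X): # X: lid coords from hinge: x(to hinge) ,y,z ; underside z=0 -> box frame
    X=np.atleast_2d(X).astype(float);r=-X[:,0];z=X[:,2]
    return np.c_[100-r*np.cos(th)+z*np.sin(th),X[:,1],85+r*np.sin(th)+z*np.cos(th)]
H=np.array([[-38,-62],[-38,62],[38,-62],[38,62]],float)
E
python3 - <<'E'
from h import *
S,T=cam("side"),cam("top");s=1.5625
L=[(-215,120,5),(-215,-120,5)]
th=[(-100+x,y,10) for x,y in H]
B=[(-100,120,85),(-100,-120,85)]
tB=np.array([(232,374),(373,362),(198,294),(366,290),(326,266),(244,273),(326,254),(251,262)])/s
sB=np.array([(214,250),(335,322),(333,358),(245,101),(378,152)])/s
def f(p):
    a=proj(T,pl(p,np.vstack([B,lidpt(p[3],L+th)])))-tB
    b=proj(S,pl(p,np.vstack([B,[(-100,-120,0)],lidpt(p[3],L)])))-sB
    return np.r_[a.ravel(),b.ravel()]
r=least_squares(f,[500,150,0,.9],loss="soft_l1",x_scale=[100,100,.1,.1]);print(r.x);print(f(r.x).reshape(-1,2).round(1).tolist())
h=np.c_[H,np.full(4,6)]
tF=np.array([(547,371),(484,341),(564,333),(500,304)])/s
sF=np.array([(509,506),(462,419),(568,485),(515,403)])/s
def g(p): return np.r_[(proj(T,pl(p,h))-tF).ravel(),(proj(S,pl(p,h))-sF).ravel()]
q=least_squares(g,[500,-150,-.4],x_scale=[100,100,.1]);print(q.x);print(g(q.x).reshape(-1,2).round(1).tolist())
np.save("fit.npy",np.r_[r.x,q.x])
# ik check of the lid path
from math import *
p=r.x
for t in np.linspace(p[3],0,5):
    X=pl(p,lidpt(t,[(-195,0,10)])+[12,0,0])[0]
    print(X.round(),[None if j is None else np.round(j) for j in (solve_ik(X.tolist(),[180,0,degrees(p[2])+k]) for k in(0,90,180))])
E
```

```text
[5.57747776e+02 1.77126315e+02 1.66922735e-01 1.05831686e+00]
[[-0.1, 1.4], [1.4, -0.3], [0.0, 0.3], [-0.6, -7.8], [0.4, -0.7], [1.3, -0.1], [1.6, -0.6], [1.3, -0.9], [-1.0, -3.1], [-3.7, -4.6], [0.8, 0.4], [-2.5, -0.9], [-2.3, 0.7]]
[ 5.47724123e+02 -2.21660730e+02 -3.78259846e-01]
[[1.2, 0.6], [0.7, 0.8], [0.8, 0.5], [1.3, 0.5], [-0.4, -0.8], [-0.1, -0.5], [-0.4, -1.1], [0.2, -0.9]]
[582. 181. 260.] [array([11.,  9., 93., -0., 78., 91.]), array([11.,  9., 93., -0., 78.,  1.]), array([ 11.,   9.,  93.,   0.,  78., -89.])]
[540. 174. 231.] [array([ 11.,   6., 100.,  -0.,  74.,  91.]), array([ 11.,   6., 100.,  -0.,  74.,   1.]), array([ 11.,   6., 100.,   0.,  74., -89.])]
[507. 169. 192.] [array([ 11.,   4., 107.,  -0.,  70.,  91.]), array([ 11.,   4., 107.,  -0.,  70.,   1.]), array([ 11.,   4., 107.,   0.,  70., -89.])]
[485. 165. 146.] [array([ 11.,   4., 112.,  -0.,  64.,  91.]), array([ 11.,   4., 112.,  -0.,  64.,   1.]), array([ 11.,   4., 112.,   0.,  64., -89.])]
[476. 163.  95.] [array([ 11.,   7., 115.,  -0.,  58.,  91.]), array([ 11.,   7., 115.,  -0.,  58.,   1.]), array([ 11.,   7., 115.,   0.,  58., -89.])]
```

```bash
python3 - <<'E'
from h import *
p=np.load("fit.npy"); yaw=np.degrees(p[2]); R=[180,0,yaw]
def P(t): return pl(p,lidpt(t,[(-195,0,10)])+[12,0,0])[0]
grip(0)
a=P(1.3)
goto([a[0]+10,a[1],330],R); move_l(P(1.25).tolist(),speed=150)
for t in np.r_[np.linspace(1.1,.1,9),.05,.02,0,-.015]:
    move_l(P(t).tolist(),speed=90 if t>.15 else 40)
    o=get_obs();print(round(t,2),round(o["t"],1),o["wrist_force"].round(1),(o["tcp_pos"]-P(t)).round(1))
    if t<.06 and o["wrist_force"][2]>12: break
wait(.3)
get_image("side");im=get_image("side");cv2.imwrite("pics/c.png",cv2.resize(im[:,:,::-1],(800,600)))
E
```

```text
1.1 5.5 [ 0.2  0.1 -0.4] [0.8 0.1 1.2]
0.98 5.9 [-0.1 -0.4  0.1] [0.2 0.  0.2]
0.85 6.3 [ 0.6 -0.3 -0.2] [-0.1  0.1 -0.2]
0.73 6.8 [ 0.1 -0.3 -0.4] [-0.3  0.  -0.3]
0.6 7.2 [-0.4 -0.2 -0.1] [-0.3 -0.  -0.3]
0.48 7.6 [-0.3  0.3  0.5] [-0.6 -0.1 -0.5]
0.35 8.0 [0.7 0.2 0.1] [-1.  -0.2 -1. ]
0.23 8.5 [ 0.4 -0.   0.4] [-0.6 -0.1 -0.6]
0.1 9.2 [0.3 0.2 0.4] [-0.4 -0.1 -0.3]
0.05 9.6 [-0.1  0.4  0.7] [-0.5 -0.1 -0.5]
0.02 9.9 [-0.1 -0.5 -0.6] [-0.4 -0.1 -0.4]
0.0 10.2 [0.3 0.8 1.3] [0.3 0.1 0.1]
-0.02 10.4 [-6.1 -1.7 17.3] [0.5 0.1 2.8]
```

View pics/c.png

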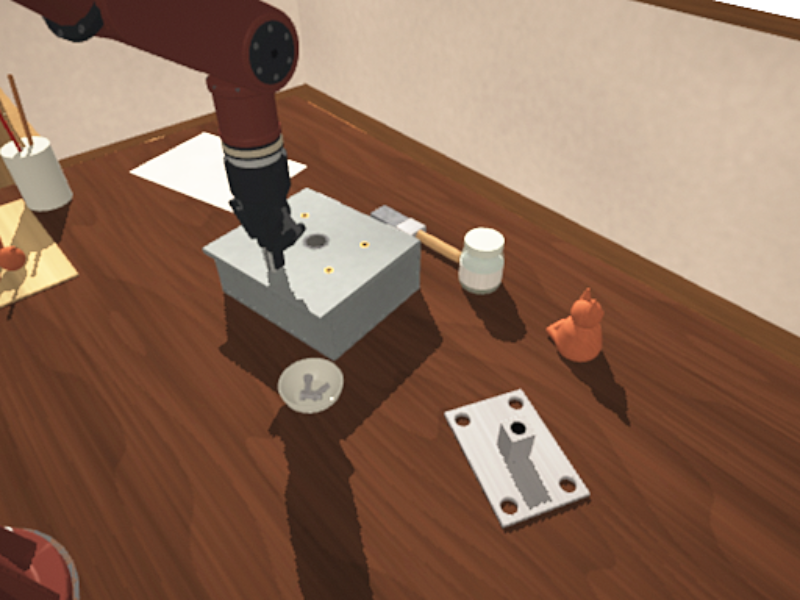

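```bash
python3 - <<'E'
from h import *
import json
p=np.load("fit.npy"); out={}
def look(name,c,yaw,z):
    R=[180,0,np.degrees(yaw)]
    goto([c[0]+27*np.cos(yaw),c[1]+27*np.sin(yaw),z+190],R); wait(.3)
    o=get_obs(); im=get_image("wrist"); cv2.imwrite(f"pics/w_{name}.png",im[:,:,::-1])
    out[name]={k:o[k].tolist() for k in("tcp_pos","ee_rot")}; print(name,o["t"],o["tcp_pos"],o["ee_rot"]); return cam("wrist",o),im
o=get_obs(); move_l((o["tcp_pos"]+[0,0,40]).tolist())
lc=pl(p,[(0,0,95)])[0]
C,a=look("lid",lc,p[2],95); grip(85)
pa=proj(C,pl(p,np.c_[H,np.full(4,95)]))
D,b=look("flange",p[4:6],p[6],6)
pb=proj(D,pl(p[4:],np.c_[H,np.full(4,6)]))
json.dump(out,open("obs.json","w"));print(pa.round(),pb.round())
v=[]
for im,q in((a,pa),(b,pb)):
    im=im[:,:,::-1].copy()
    for x in q: cv2.drawMarker(im,tuple(int(t) for t in x),(0,255,0),0,8)
    v.append(im)
cv2.imwrite("pics/d.png",cv2.resize(np.hstack(v),(800,300),interpolation=cv2.INTER_AREA))
E
```

```text
lid 12.3167 [583.12247256 181.45305234 283.29461066] [1.79996363e+02 1.70836124e-01 9.57172571e+00]
flange 15.0083 [ 573.19213088 -230.89249731  196.2360046 ] [-1.79998655e+02 -1.94418369e-02 -2.15990311e+01]
[[314. 221.]
 [197. 221.]
 [318. 150.]
 [193. 150.]] [[315. 222.]
 [198. 222.]
 [319. 151.]
 [194. 151.]]
```

View pics/d.png

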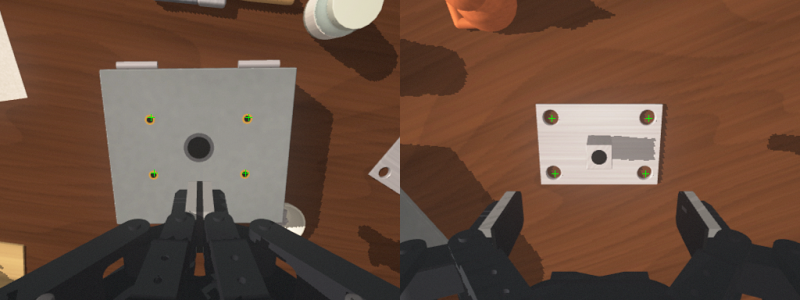

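The threads (left view, about ±62/±38 mm about the dark opening) and the flange holes (right view) sit within a few pixels of the predictions. I'll refine them by centroid.

```bash
cat > ref.py <<'E'
from h import *
import json
def blobs(gray,q,w,thr,big):
    out=[]
    for x in q:
        u,v=np.round(x).astype(int);g=gray[v-w:v+w+1,u-w:u+w+1]
        m=(g<thr).astype(np.uint8);n,_,st,ce=cv2.connectedComponentsWithStats(m)
        k=[i for i in range(1,n) if st[i,4]>big]
        i=min(k,key=lambda i:np.hypot(*(ce[i]-w))); out.append(ce[i]+[u-w,v-w]); print(st[i].tolist())
    return np.array(out)
if __name__=="__main__":
    ob=json.load(open("obs.json"));p=np.load("fit.npy");res=[]
    for n,p0,z,thr,w,big in(("lid",p[:3],95,70,8,4),("flange",p[4:],6,110,13,60)):
        C=cam("wrist",ob[n]);g=cv2.imread(f"pics/w_{n}.png",0)
        X=np.c_[H,np.full(4,z)];q=blobs(g,proj(C,pl(p0,X)),w,thr,big)
        f=lambda s:(proj(C,pl(s,X))-q).ravel()
        r=least_squares(f,p0,x_scale=[100,100,.1]);print(n,p0,r.x,f(r.x).round(2));res.append(r.x)
    np.save("fin.npy",res)
E
python3 ref.py
```

```text
[4, 7, 7, 6, 34]
[4, 8, 7, 6, 34]
[3, 7, 7, 6, 37]
[3, 8, 7, 7, 42]
lid [5.57747776e+02 1.77126315e+02 1.66922735e-01] [5.55173122e+02 1.78480529e+02 1.76481339e-01] [-0.03  0.04  0.08  0.06 -0.07 -0.01  0.03 -0.09]
[2, 4, 17, 15, 208]
[3, 3, 17, 16, 211]
[1, 3, 18, 18, 268]
[2, 3, 19, 18, 269]
flange [ 5.47724123e+02 -2.21660730e+02 -3.78259846e-01] [ 5.50785691e+02 -2.20102659e+02 -3.79114954e-01] [ 0.52  0.34 -0.47  0.35  0.53 -0.22 -0.57 -0.28]
```

```bash
python3 - <<'E'
from h import *
l,f=np.load("fin.npy")
R=[180,0,np.degrees(f[2])]
goto([f[0],f[1],110],R); move_l([f[0],f[1],15],speed=100); wait(.2)
print(get_obs()["tcp_pos"],get_obs()["ee_rot"])
grip(20,90); o=get_obs();print(o["t"],o["grip_width"],o["grip_force"],o["tcp_pos"])
move_l([f[0],f[1],60],speed=80); wait(.3); o=get_obs();print(o["t"],o["grip_width"],o["grip_force"],o["tcp_pos"],o["wrist_force"])
move_l([f[0],f[1],200],speed=150)
L=[180,0,np.degrees(l[2])]
goto([l[0],l[1],200],L); move_l([l[0],l[1],126],speed=60); wait(.5)
o=get_obs();print(o["t"],o["tcp_pos"]-[l[0],l[1],126],o["ee_rot"]-np.array(L),o["grip_width"],o["wrist_force"],o["moment"])
v=[]
for n in("top","side","wrist"):
    im=get_image(n)[:,:,::-1];cv2.imwrite(f"pics/e_{n}.png",im);v.append(im.copy())
C=cam("top");a,b=(proj(C,[[l[0],l[1],120]])[0]).astype(int)
C=cam("side");c,d=(proj(C,[[l[0],l[1],120]])[0]).astype(int)
t=cv2.resize(v[0][b-50:b+50,a-65:a+65],(400,300),interpolation=cv2.INTER_CUBIC);s=cv2.resize(v[1][d-60:d+60,c-80:c+80],(400,300),interpolation=cv2.INTER_CUBIC)
w=cv2.resize(v[2],(400,300))
cv2.imwrite("pics/e.png",np.vstack([np.hstack([t,s]),np.hstack([w,w*0])]))
E
```

```text
[ 551.40381378 -220.44704269   15.87043483] [ 1.79988592e+02 -9.37522543e-02 -2.17234300e+01]
17.3583 29.234588901694792 89.76532459259033 [ 550.99780904 -220.44407116   15.35912993]
18.375 29.150284514821266 88.9660370349884 [ 550.36553251 -219.88272585   59.36744837] [-0.76042535  0.70653114 -4.74501169]
22.8167 [ 0.00660909 -0.02395982  0.03301769] [-0.00188674 -0.0022252  -0.00156102] 29.048294142821454 [-0.16179162  1.02309792 -4.73462057] [ 0.01116794  0.0215715  -0.05569286]
```

View pics/e.png

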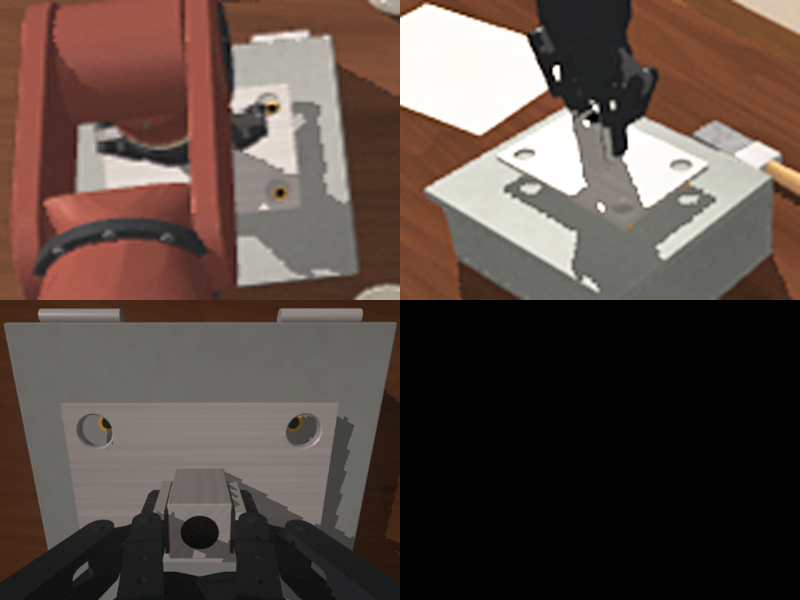

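```bash
python3 - <<'E'
from h import *
l,f=np.load("fin.npy"); o=get_obs(); C=cam("wrist",o); T=cam("top")
F=[pl(l,np.c_[H,np.full(4,z)]) for z in (117,111,95)]
print(o["grip_force"])
for n,c in(("w",C),("t",T)): print(n,[proj(c,X)[2:4 if n=="w" else 3].round(1).tolist() for X in F], proj(c,F[0])[0].round(1),proj(c,F[2])[0].round(1))
im=cv2.imread("pics/e_wrist.png");v=[]
for u in(123,389):
    v.append(cv2.resize(im[140:196,u-37:u+37],(400,300),interpolation=cv2.INTER_CUBIC))
t=cv2.imread("pics/e_top.png");a,b=proj(T,F[0])[[0,2]].mean(0).astype(int)
v2=cv2.resize(t[b-30:b+30,a-40:a+40],(400,300),interpolation=cv2.INTER_CUBIC);print("crop org top",a-40,b-30)
cv2.imwrite("pics/g.png",np.vstack([np.hstack(v),np.hstack([v2,v2*0])]))
E
```

```text
88.9865255355835
w [[[390.6, 166.9], [121.4, 167.2]], [[385.8, 164.0], [126.1, 164.3]], [[374.4, 157.2], [137.4, 157.5]]] [374.  307.9] [361.4 284.3]
t [[[211.7, 180.3]], [[211.9, 180.9]], [[212.4, 182.2]]] [214.5 209. ] [215.2 210.4]
crop org top 173 164
```

View pics/g.png

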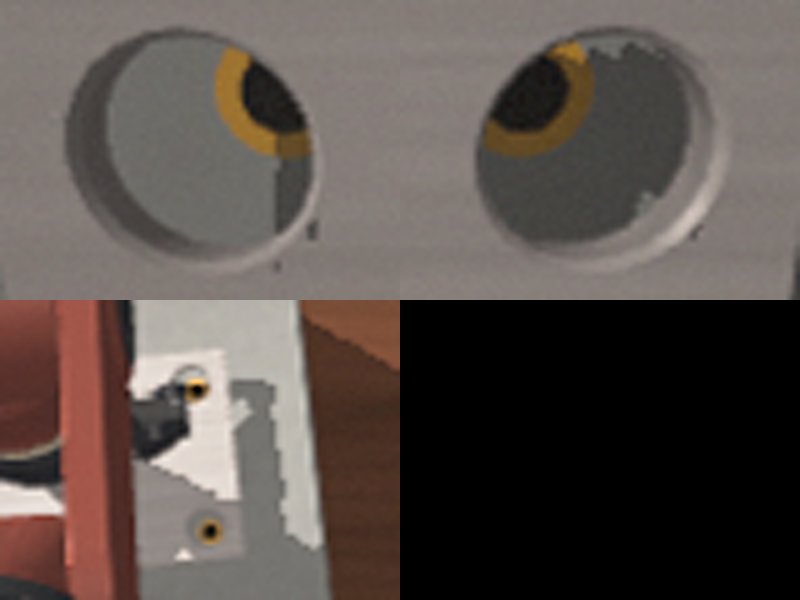

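Hole and thread centres match the predictions to about 1 px (under 1 mm) in the wrist view, and the hover height matches too. The top view agrees to about 1 px, or 2.5 mm. I'm handing in.

```bash
python3 -c "
from station import *
print(sign_off())"
```

```text
the job is handed in; nothing more can be done
None
```

The lid was pressed shut gently (about 17 N at the end). The flange is gripped at about 89 N and held level about 16 mm above the lid, its holes over the threads to within about 2–3 mm by the last pictures; I handed the job in at about 23 s, with no verdict returned.

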